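# Shut the power box and fit the socket to its lock nut

### The job

Press the open door of the small power box shut until it clicks home on its catch; then find, by trying, which of the three socket drivers in the wooden tray fits the hex nut in the red seat, standing any that does not fit back upright in a well of the tray. Finish while still gripping the one that fits, upright and pushed fully home over that nut - do not let go of it. Leave the wax tin, the thread spool and the marker alone.

Things in the scene. Friction and masses are not known exactly. Their poses are not given: they have to be found in the camera images.
- power_box: grey box 190 x 200 x 50 mm lying on its back, fixed. Origin: centre of its underside, x away from the robot at yaw 0. Its front 55 mm (at -x) is a solid ledge carrying two nut seats 110 mm apart, a red plate at +y and a grey plate at -y; behind it is the hollow with the door
- door (a joint): hinge of the box's white door, rad: 0 shut (flat), starts about 0.5 to 0.85 open, at most 1.3. It stays where it is left; about 1 N at the strip moves it. Over the last 0.1 rad it passes a spring catch: about 6 N in all at the strip, then it snaps in and stays at 0
- door_hinge (a point): point on the hinge axis, at its middle, 50 mm above the desk, on the far side of the box; the axis runs along the box's y
- door_edge (a point): middle of the black rubber strip on the door's outer face, 112 mm from the hinge axis, 12 mm from the free edge; the door is 198 mm wide, 6 mm thick, and its outer face is 56 mm above the desk when shut. This frame turns with the door. The open door leans up and away from the robot; press its outer face down from above
- red_seat (a point): centre of the red seat plate, on its top, 52 mm above the desk, on the box's front ledge. Just one driver goes over the nut here, with 1 mm play a side on the nut, 1.5 mm in the collar and 10 degrees of turn each way; its mouth then meets the plate. One too small stops on the nut 14 mm up, one too wide on the collar 10 mm up
- nut_a: a steel hex nut fixed upright on the box's front ledge, 14 mm high with bevelled top, in a round dark collar 10 mm high. Origin: on the seat plate at the nut's axis, z up, x normal to a flat (flats every 60 degrees). The two nuts differ in size and swap places between runs; only the one at red_seat matters
- nut_b: a steel hex nut fixed upright on the box's front ledge, 14 mm high with bevelled top, in a round dark collar 10 mm high. Origin: on the seat plate at the nut's axis, z up, x normal to a flat (flats every 60 degrees). The two nuts differ in size and swap places between runs; only the one at red_seat matters
- tray: fixed wooden tray 70 x 216 x 20 mm with three round wells 40 mm wide, 10 mm deep, in a row along its y, 72 mm apart. Origin: centre of its underside
- slot_0 (a point): centre of the floor of a tray well, 10 mm above the desk, at the tray's y = 72 mm
- slot_1 (a point): centre of the floor of a tray well, 10 mm above the desk, at the tray's y = 0 mm
- slot_2 (a point): centre of the floor of a tray well, 10 mm above the desk, at the tray's y = -72 mm
- driver_blue: a socket driver standing mouth down, 86 mm high, 90 g: steel socket to 28 mm, thin neck, a blue six-sided grip 24 mm across flats from 36 mm up. Origin: centre of the open mouth (18 mm deep hex), z up along the driver, x normal to a flat of grip and mouth alike (flats every 60 degrees). The three mouths differ in size, 21 to 35 mm outside; which fits is not told, try
- driver_orange: a socket driver standing mouth down, 86 mm high, 90 g: steel socket to 28 mm, thin neck, an orange six-sided grip 24 mm across flats from 36 mm up. Origin: centre of the open mouth (18 mm deep hex), z up along the driver, x normal to a flat of grip and mouth alike (flats every 60 degrees). The three mouths differ in size, 21 to 35 mm outside; which fits is not told, try
- driver_green: a socket driver standing mouth down, 86 mm high, 90 g: steel socket to 28 mm, thin neck, a green six-sided grip 24 mm across flats from 36 mm up. Origin: centre of the open mouth (18 mm deep hex), z up along the driver, x normal to a flat of grip and mouth alike (flats every 60 degrees). The three mouths differ in size, 21 to 35 mm outside; which fits is not told, try
- wax_tin: round tin, 46 mm wide, 17 mm high, bystander. Origin: centre of its underside
- thread_spool: red thread spool standing, 25 mm wide, 34 mm high, bystander. Origin: centre of its underside
- marker: marker pen lying, 132 mm long, 15 mm thick, bystander. Origin: its middle, on the underside
There are look-alikes about, which are no part of the job. There is more than one size of the driver_blue; the job needs the smallest.

How it is judged (in metres and radians):
On the way, in this order (a step that is already met when the one before it is completed fails the run):
1. the door is shut on its catch (value of joint door below 0.025 rad), for 0.3 s.
2. the fitting driver is held seated on the nut in the red seat (((horizontal distance between nut_a and red_seat below 0.01 m and horizontal distance between driver_orange and nut_a below 0.003 m and z of driver_orange in the frame of nut_a below 0.003 m and angle between driver_orange's own z axis and vertical below 0.07 rad and contact force between the fingers and driver_orange above 2 N) or (horizontal distance between nut_b and red_seat below 0.01 m and horizontal distance between driver_green and nut_b below 0.003 m and z of driver_green in the frame of nut_b below 0.003 m and angle between driver_green's own z axis and vertical below 0.07 rad and contact force between the fingers and driver_green above 2 N))), for 0.2 s.
At the end, for the whole second after the job is handed in: Door within 0.025 rad of shut. Fitting driver over the nut in the red seat: mouth within 3 mm of plate and axis, tilt < 0.07 rad, at rest, gripped with over 2 N. The other two stand released in tray wells: within 13 mm of a well centre, tilt < 0.1 rad, mouth under 14 mm above the tray underside (value of joint door below 0.025 rad and ((horizontal distance between nut_a and red_seat below 0.01 m and horizontal distance between driver_orange and nut_a below 0.003 m and z of driver_orange in the frame of nut_a below 0.003 m and angle between driver_orange's own z axis and vertical below 0.07 rad and contact force between the fingers and driver_orange above 2 N and linear speed of driver_orange below 0.02 m/s and (horizontal distance between driver_blue and slot_0 below 0.013 m or horizontal distance between driver_blue and slot_1 below 0.013 m or horizontal distance between driver_blue and slot_2 below 0.013 m) and angle between each of driver_blue, driver_green's own z axis and vertical below 0.1 rad and z of each of driver_blue, driver_green in the frame of tray below 0.014 m and contact force between the fingers and driver_blue below 0.1 N and (horizontal distance between driver_green and slot_0 below 0.013 m or horizontal distance between driver_green and slot_1 below 0.013 m or horizontal distance between driver_green and slot_2 below 0.013 m) and contact force between the fingers and driver_green below 0.1 N) or (horizontal distance between nut_b and red_seat below 0.01 m and horizontal distance between driver_green and nut_b below 0.003 m and z of driver_green in the frame of nut_b below 0.003 m and angle between driver_green's own z axis and vertical below 0.07 rad and contact force between the fingers and driver_green above 2 N and linear speed of driver_green below 0.02 m/s and (horizontal distance between driver_blue and slot_0 below 0.013 m or horizontal distance between driver_blue and slot_1 below 0.013 m or horizontal distance between driver_blue and slot_2 below 0.013 m) and angle between each of driver_blue, driver_orange's own z axis and vertical below 0.1 rad and z of each of driver_blue, driver_orange in the frame of tray below 0.014 m and contact force between the fingers and driver_blue below 0.1 N and (horizontal distance between driver_orange and slot_0 below 0.013 m or horizontal distance between driver_orange and slot_1 below 0.013 m or horizontal distance between driver_orange and slot_2 below 0.013 m) and contact force between the fingers and driver_orange below 0.1 N))); the arm keeps its last pose, push and grip.
It fails at once if the wax tin, thread spool or marker is moved more than 30 mm (distance of any of wax_tin, thread_spool, marker from where it was at the start of the episode above 0.03 m).
It also fails if it takes over 72 s, if anything falls off the work surface, if the arm or the gripper's body presses on something with over 40 N, if the wrist force passes 120 N, or if a joint passes its speed limit or range.

### The arm

A 6-joint arm with a two-finger parallel gripper is mounted at the origin on a cart in front of the work surface, level with it; the furniture and walls round the work are solid. World frame = base frame: x ahead of the robot, y to its left, z up, the work surface at z = 0. Lengths are in m, angles in degrees, forces in N, time in s.
With the tool pointing down it reaches from about 0.35 to 0.85 m from the base axis. Payload 8.1 kg.
Tool frame: the origin (TCP) lies midway between the tips of the shut fingers; the grasp point (between the pads) lies 19 mm behind it; z points along the fingers, y is the line along which they close (so a half turn about z gives the same grasp; the last joint's range is limited). The gripper opens to 85 mm and grips with 20 to 120 N. Pads are 22 mm wide; open, the fingers measure 114 mm over their backs; the gripper's body (76 mm by 85 mm) begins 54 mm behind the grasp point. The pads swing forward as they close: fully open they stand 13 mm farther back than shut.
Start: joints at [-76.799, 7.471, 85.268, -0, 87.261, -4.893], TCP at [0.186, -0.57, 0.231] pointing down, gripper open.
Joint ranges: [-169.43, 169.43], [-51.17, 129.36], [1.28, 143.12], [-76.62, 256.62], [0, 156.53], [-152.29, 152.29]. Speed limits (degrees/s): [136.94, 136.94, 159.86, 180, 180, 180].

### API

Orientations are given as [roll, pitch, yaw] about the fixed x, y, z axes, in that order (R = Rz(yaw) Ry(pitch) Rx(roll)).
In Python, from cell import env, viewer gives the robot as it stands. The module is installed in compiled form; this text tells all that it offers.
- The arm moves only by the shell command python3 -m inch 'ROWS' [OPENING]. ROWS is a JSON list of rows, 1 to 5 of them, each written [[dx, dy, dz], [rx, ry, rz]]: dx, dy, dz in shares of the most that a row can go, 1 being 50 mm, then a rotation vector rx, ry, rz in units of 10 degrees; each row shifts and turns the commanded pose from where the row before left it, along the tool's axes as they then stand; what a row does not reach is not made up. A row lasts 1/10 s, in which the tool goes at most 0.05 m and 8.59 degrees, less where a joint would pass 70% of its speed; a pose out of reach is approached as far as the arm can. OPENING is the finger opening in m, set as the command begins (- or left out keeps the last). The fingers move at their own pace and stop on an object; the grip force is fixed at half the most. Time passes only in rows, so rows that do not move let the fingers close. It prints the time, the measured TCP pose, the force, the opening and the grip force at its end. Input that does not fit is refused with a message, and nothing moves.
- env.observe(): the state, without advancing time (a new reading comes with each control period).
- viewer.camera(name): name is "scene" or "top"; returns the picture (400x640x3 uint8, blue, green, red); there is no depth.
- viewer.get_calibration(name): a dict with "fov_y" (degrees; the focal length in pixels is half the picture's height over the tangent of half this angle, whatever the lens; pixels are square), "cx", "cy" (the principal point, pixels), "xyz" and "attitude" of the camera in the world. Camera axes: x right, y up, looking along -z (the intrinsics and any distortion apply to the point x, -y, -z); pixel columns grow to the right and rows downward; lengths in m; the calibration is good to about 2 mm. A picture is of the moment at which its call begins. get_calibration takes no time and is no camera call.
- env.close_job(): hands the job in; it is judged then, once.
Trained networks look in the newest picture that a camera, given by its name, has taken for a name from the list of things; names that differ only in an ending like _2 or _b are one class to them, and where a whole thing is asked for, a point or a joint stands for the part that bears it (a point fixed in the world has none). Each returns a list of dicts, best first, with "confidence" (0 to 1); they miss things now and then, are a little off and sometimes report something else, mostly with a low value. They report only what shows in the picture. A call takes as long as a camera call. They do not tell look-alikes from the thing itself.
- viewer.spot_in(camera, target): "point" ([column, row] in pixels, amid what is visible of it).
The state is a dict: "time_s": time; "qpos": joint angles; "qvel": joint speeds; "joint_efforts": joint torques, N m; "eef_pos": TCP position; "eef_rot": TCP orientation; "contact_force": force on the tool from outside, world axes, zero at the start; "wrist_torque": the same for the moment, N m; "finger_gap": finger opening in m; "grip_force": force on a finger pad.
Only numpy, scipy, OpenCV 4.12 (cv2) and the standard library are available. Lean on these libraries where they do the work, as an engineer would, in place of code of your own. Each camera call takes 0.05 s, during which the arm holds its last target. There are 200 camera calls.

## Working session

There is one attempt and no reset: what is moved stays moved. The work goes in short steps, Python scripts to look and compute and a shell command to move; the robot and the scene stay as the last step left them, time stands still between calls to the robot, and variables do not carry over. Pictures are saved under pics/ and viewed, at most 10 in all, crops included, and the job is handed in when it is done.

```bash
mkdir -p pics; ls; python3 - <<'E'
from cell import env, viewer
import cv2
for n in ("scene","top"):
    im=viewer.camera(n); cv2.imwrite(f"pics/{n}0.png",im)
    print(n,viewer.get_calibration(n))
print(env.observe())
E
```

```text
pics
scene {'fov_y': 53.242591665047286, 'cx': 310.36177961894157, 'cy': 204.55675619903417, 'xyz': array([0.17091974, 0.64746563, 0.8830265 ]), 'attitude': array([ 4.30955538e+01,  1.22526350e-01, -1.49157968e+02])}
top {'fov_y': 57.49199572964153, 'cx': 320.7309876240803, 'cy': 204.0429646333063, 'xyz': array([ 0.40939218, -0.02664905,  1.06455143]), 'attitude': array([ 10.72735432,   1.9518894 , -90.09883692])}
{'time_s': 0.1, 'qpos': array([-7.67979509e+01,  7.51147503e+00,  8.53253674e+01,  2.09385016e-04,
        8.72602156e+01, -4.89119975e+00]), 'qvel': array([ 0.0188625 , -0.00525176, -0.17225178,  0.01936741,  0.09080706,
       -0.06034268]), 'joint_efforts': array([-1.54619715e-04, -5.70950532e+01, -5.01943123e+01, -4.15621007e-04,
        8.04805284e-03, -1.24973431e-05]), 'eef_pos': array([ 0.18626418, -0.56982565,  0.23031977]), 'eef_rot': array([-1.79903313e+02, -8.48390764e-03,  1.80932315e+01]), 'contact_force': array([ 0.09150246, -0.24347136, -0.93997061]), 'wrist_torque': array([-0.02183074,  0.06774216,  0.01187201]), 'grip_force': 0.0, 'finger_gap': 0.08552393513650727}
```

View pics/scene0.png

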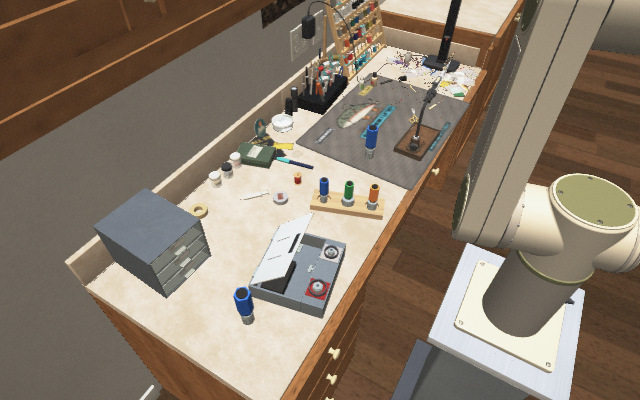

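View pics/top0.png

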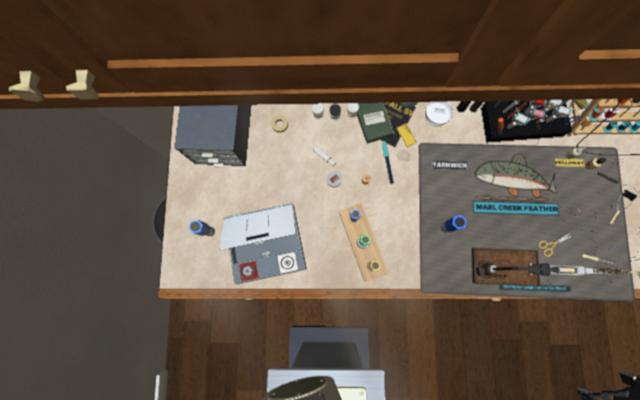

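The top picture shows the box around (262,245) with its door open, red seat (248,270), and grey seat (288,262). The tray is at (362,243), holding blue (355,215), green (364,240) and orange (375,266).
Blue candidates are top (202,228), (455,223) and (355,215). The one in the tray fits, being the smallest and standing in a well. I'll confirm with enlarged crops.

```bash
cat > h.py <<'E'
import numpy as np, cv2
from scipy.spatial.transform import Rotation as Ro
from cell import env, viewer
def cam(n):
    c=viewer.get_calibration(n); f=200/np.tan(np.radians(c['fov_y']/2))
    return f,c['cx'],c['cy'],np.array(c['xyz']),Ro.from_euler('xyz',c['attitude'],degrees=True).as_matrix()
def proj(n,P):
    f,cx,cy,t,R=cam(n); p=(np.atleast_2d(P)-t)@R
    return np.c_[cx+f*p[:,0]/-p[:,2], cy-f*p[:,1]/-p[:,2]]
def plane(n,uv,z):
    f,cx,cy,t,R=cam(n); d=R@np.array([(uv[0]-cx)/f,-(uv[1]-cy)/f,-1]); return t+d*(z-t[2])/d[2]
def spot(n,t):
    return [(np.round(r['point'],1).tolist(),round(r['confidence'],2)) for r in viewer.spot_in(n,t)][:4]
E
python3 - <<'E'
from h import *
t=cv2.imread('pics/top0.png'); s=cv2.imread('pics/scene0.png')
cv2.imwrite('pics/tc.png',cv2.resize(t[198:298,195:395],None,fx=4,fy=4,interpolation=cv2.INTER_CUBIC))
cv2.imwrite('pics/sc.png',cv2.resize(s[170:320,240:390],None,fx=4,fy=4,interpolation=cv2.INTER_CUBIC))
for n in("top","scene"):
    for o in("power_box","door","door_edge","red_seat","nut_a","nut_b","tray","driver_blue","driver_green","driver_orange"): print(n,o,spot(n,o))
E
```

```text
top power_box [([262.4, 240.5], 0.9), ([361.5, 247.6], 0.34)]
top door [([257.4, 228.2], 0.83)]
top door_edge [([260.0, 229.2], 0.93)]
top red_seat [([264.8, 242.2], 0.6)]
top nut_a [([284.7, 263.4], 0.64), ([263.7, 241.1], 0.63), ([251.1, 271.8], 0.6), ([359.2, 247.5], 0.24)]
top nut_b [([284.7, 263.4], 0.64), ([263.7, 241.1], 0.63), ([251.1, 271.8], 0.6), ([359.2, 247.5], 0.24)]
top tray [([357.8, 246.5], 0.7)]
top driver_blue [([355.1, 216.0], 0.69), ([452.1, 222.1], 0.51), ([203.4, 230.2], 0.51)]
top driver_green []
top driver_orange [([364.4, 241.9], 0.66), ([373.0, 264.9], 0.6), ([262.9, 245.1], 0.16)]
scene power_box [([297.3, 270.8], 0.61)]
scene door [([285.1, 249.7], 0.56)]
scene door_edge [([280.1, 249.8], 0.68)]
scene red_seat [([296.3, 266.5], 0.84)]
scene nut_a [([320.6, 289.8], 0.76), ([298.4, 274.0], 0.65)]
scene nut_b [([320.6, 289.8], 0.76), ([298.4, 274.0], 0.65)]
scene tray [([284.6, 249.6], 0.69)]
scene driver_blue [([371.8, 143.2], 0.81), ([241.9, 305.1], 0.68), ([324.5, 188.6], 0.49)]
scene driver_green [([350.0, 194.0], 0.73)]
scene driver_orange [([371.0, 194.5], 0.7)]
```

View pics/tc.png

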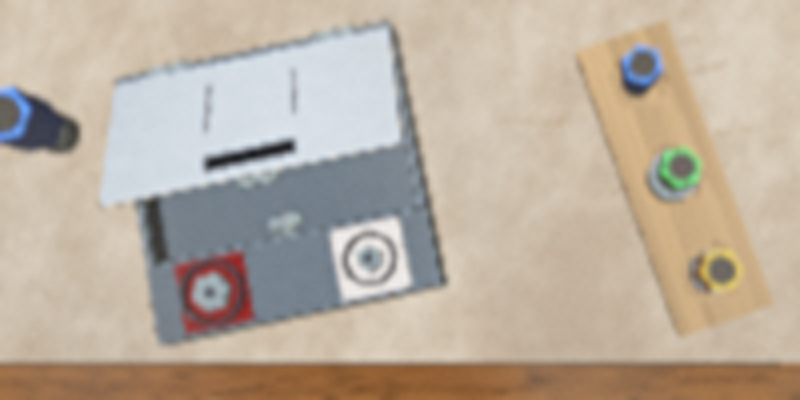

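View pics/sc.png

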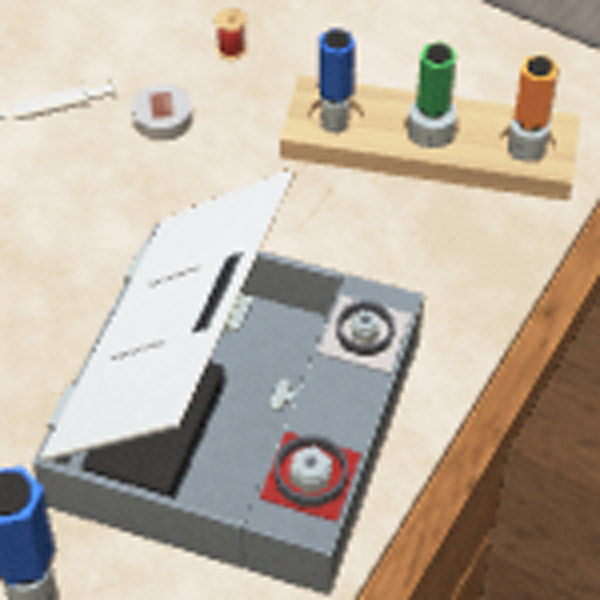

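The crops confirm it: the blue driver in the tray (top crop (642,66)) is smaller than the look-alikes. The mouths grow blue, orange, green. The red collar and nut are the larger pair, so I'll try green first. Next I'll fit the poses and enlarge the nut and driver tops for yaw.

```bash
python3 - <<'E'
from h import *
from scipy.optimize import least_squares
def px(n,u): u=np.array(u,float); o=np.array([195,198] if n=='top' else [240,170]); return (u+.5)/4-.5+o
def W(p,L): c,s=np.cos(p[2]),np.sin(p[2]); L=np.array(L); return np.c_[p[0]+c*L[:,0]-s*L[:,1],p[1]+s*L[:,0]+c*L[:,1],L[:,2]]
seat=[[-.0675,.055,.052],[-.0675,-.055,.052]]
# local x of seats fitted as a parameter
T=px('top',[[214.5,293],[371,258]]);S=px('scene',[[311,479],[365,333]])
for n,m in(('top',T),('scene',S)): print('seats',n,[plane(n,u,.052).round(4).tolist() for u in m])
D=px('top',[[642,66],[681,167],[721,270]]);E=px('scene',[[337,38],[437,52],[541,65]])
for n,m in(('top',D),('scene',E)): print('drivers',n,[plane(n,u,.096).round(4).tolist() for u in m])
st=px('top',[[250,155]])[0]; ss=px('scene',[[219,292]])[0]
def tri(a,b):
    r=least_squares(lambda P:np.r_[proj('top',P)[0]-a,proj('scene',P)[0]-b],[.6,0,.05]); return r.x.round(4),r.fun.round(2)
for a,b in zip([*T,*D,st],[*S,*E,ss]): print(tri(a,b))
dh=[px('top',[[116,78]])[0],px('top',[[390,24]])[0]]
print('hinge',[plane('top',u,.05).round(4).tolist() for u in dh])
t=cv2.imread('pics/top0.png'); s=cv2.imread('pics/scene0.png')
ps=[]
for im,c in((t,(248,271)),(t,(365,240)),(t,(374,265)),(s,(318,288)),(s,(348.5,182)),(t,(355,214))):
    ps.append(cv2.resize(cv2.getRectSubPix(im,(26,26),c),(260,260),interpolation=cv2.INTER_CUBIC))
cv2.imwrite('pics/m.png',np.vstack([np.hstack(ps[:3]),np.hstack(ps[3:])]))
E
```

```text
seats top [[0.4159, 0.2074, 0.052], [0.4394, 0.0997, 0.052]]
seats scene [[0.4151, 0.2095, 0.052], [0.439, 0.0995, 0.052]]
drivers top [[0.5648, -0.0862, 0.096], [0.497, -0.1106, 0.096], [0.4297, -0.135, 0.096]]
drivers scene [[0.5678, -0.0896, 0.096], [0.4995, -0.1133, 0.096], [0.4303, -0.139, 0.096]]
(array([0.4159, 0.208 , 0.0492]), array([-0., -0.,  0.,  0.]))
(array([0.4391, 0.0996, 0.0521]), array([ 0.03,  0.07, -0.07, -0.01]))
(array([ 0.5647, -0.0857,  0.1004]), array([-0.1 , -0.26,  0.29,  0.06]))
(array([ 0.4973, -0.1101,  0.0996]), array([-0.09, -0.23,  0.27,  0.05]))
(array([ 0.4293, -0.1346,  0.1002]), array([ 0.04,  0.12, -0.14, -0.02]))
(array([0.5027, 0.1692, 0.1304]), array([ 0.03,  0.08, -0.07, -0.02]))
hinge [[0.5662, 0.2837, 0.05], [0.6036, 0.0889, 0.05]]
```

View pics/m.png

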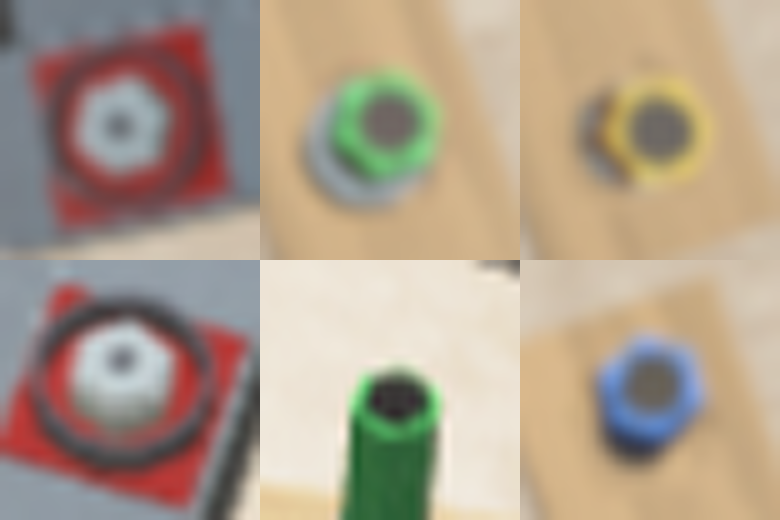

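The crop shows a clear hexagonal nut in the red seat and green's hex grip. I'll measure both yaws numerically.

```bash
cat >> h.py <<'E'
def hexyaw(n,im,c,z,rmax,maskf,rings):
    """soft radial profile in the plane z about c; returns (centre offset, r0, yaw mod 60 of a FLAT normal, amplitude)"""
    th=np.radians(np.arange(0,360,2)); r=np.linspace(0,rmax,80)
    for it in range(4):
        P=np.stack([c[0]+r[None]*np.cos(th)[:,None],c[1]+r[None]*np.sin(th)[:,None],0*th[:,None]+0*r[None]+z],-1)
        uv=proj(n,P.reshape(-1,3)).astype(np.float32).reshape(len(th),len(r),2)
        m=maskf(cv2.remap(im,uv[...,0],uv[...,1],cv2.INTER_CUBIC).astype(float))
        rad=m.sum(1)*(r[1]-r[0])
        A=np.c_[np.ones_like(th),np.cos(th),np.sin(th),np.cos(2*th),np.sin(2*th),np.cos(6*th),np.sin(6*th)]
        k=np.linalg.lstsq(A,rad,rcond=None)[0]; c=(c[0]+k[1],c[1]+k[2])
    v=(np.degrees(np.arctan2(k[6],k[5]))/6+30)%60   # maxima are corners; flats 30 off
    return np.round(c,4),round(k[0],4),round(v,1),round(np.hypot(k[5],k[6])*1e3,2),'2nd',round(np.hypot(k[3],k[4])*1e3,2)
nutm=lambda p:np.clip(1-(p[...,2]-(p[...,0]+p[...,1])/2)/85,0,1)
grn=lambda p:np.clip(((p[...,1]-(p[...,0]+p[...,2])/2))/60,0,1)
# grip mask: fill the dark middle by taking everything within outer edge
def fill(f): return lambda p:np.maximum.accumulate(f(p)[:,::-1],1)[:,::-1]
E
python3 - <<'E'
from h import *
t=np.mean([viewer.camera('top').astype(np.float32) for _ in range(6)],0); s=np.mean([viewer.camera('scene').astype(np.float32) for _ in range(4)],0)
for n,im,d in(('top',t,(.416,.2075)),('scene',s,(.4151,.2095))):
  for rm in(.015,.017,.019):print('nut',n,hexyaw(n,im,d,.065,rm,nutm,0))
for n,im,d in(('top',t,(.497,-.1106)),('scene',s,(.4995,-.1133))):
  for rm in(.017,.02): print('green',n,hexyaw(n,im,d,.096,rm,fill(grn),0))
blu=lambda p:np.clip(((p[...,0]-(p[...,1]+p[...,2])/2))/60,0,1)
print('blue',hexyaw('top',t,(.5648,-.0862),.096,.018,fill(blu),0))
for c in((248,271),(252,268),(246,267)): print(t[c[1],c[0]])
E
```

```text
nut top (array([0.4166, 0.2066]), np.float64(0.0133), np.float64(19.7), np.float64(0.49), '2nd', np.float64(0.3))
nut top (array([0.4166, 0.2069]), np.float64(0.0136), np.float64(19.4), np.float64(0.56), '2nd', np.float64(0.46))
nut top (array([0.4165, 0.2079]), np.float64(0.0144), np.float64(18.7), np.float64(0.49), '2nd', np.float64(0.79))
nut scene (array([0.4152, 0.2102]), np.float64(0.0136), np.float64(20.8), np.float64(0.21), '2nd', np.float64(1.5))
nut scene (array([0.4158, 0.2091]), np.float64(0.0144), np.float64(18.4), np.float64(0.18), '2nd', np.float64(2.35))
nut scene (array([0.4172, 0.2066]), np.float64(0.0161), np.float64(22.3), np.float64(0.08), '2nd', np.float64(2.8))
green top (array([ 0.4967, -0.1101]), np.float64(0.0145), np.float64(15.5), np.float64(0.67), '2nd', np.float64(0.09))
green top (array([ 0.4967, -0.1101]), np.float64(0.0147), np.float64(15.5), np.float64(0.68), '2nd', np.float64(0.1))
green scene (array([ 0.4942, -0.1013]), np.float64(0.0132), np.float64(50.4), np.float64(1.05), '2nd', np.float64(1.5))
green scene (array([ 0.4942, -0.1015]), np.float64(0.0148), np.float64(51.0), np.float64(1.3), '2nd', np.float64(0.68))
blue (array([ 0.5634, -0.0859]), np.float64(0.0131), np.float64(35.8), np.float64(1.01), '2nd', np.float64(0.8))
[136.33333 130.83333 123.5    ]
[ 71.833336  73.       130.66667 ]
[152.83333 149.      161.     ]
```

The rows are not in the units I measure in: shifts go in shares of 50 mm and turns go in units of 10 degrees. I convert before sending: 0.029 m is 0.58, -0.034 m is -0.68.

```bash
python3 -m inch '[[[0.56, -0.64, 0], [0, 0, 0]], [[0.58, -0.68, 0], [0, 0, 0]], [[0.58, -0.68, 0], [0, 0, 0]], [[0.58, -0.68, 0], [0, 0, 0]], [[0.58, -0.68, 0], [0, 0, 0]]]' 0
python3 -m inch '[[[0.58, -0.68, 0], [0, 0, 0]], [[0.58, -0.68, 0], [0, 0, 0]], [[0.58, -0.68, 0], [0, 0, 0]], [[0.58, -0.68, 0], [0, 0, 0]], [[0.58, -0.68, 0], [0, 0, 0]]]'
python3 -m inch '[[[0.58, -0.68, 0], [0, 0, 0]], [[0.58, -0.68, 0], [0, 0, 0]], [[0.58, -0.68, 0], [0, 0, 0]], [[0.58, -0.68, 0], [0, 0, 0]], [[0.58, -0.68, 0], [0, 0, 0]]]'
python3 -m inch '[[[0.58, -0.68, 0], [0, 0, 0]], [[0.58, -0.68, 0], [0, 0, 0]], [[0.58, -0.68, 0], [0, 0, 0]], [[0, 0, 0], [0, 0, 0]]]'
```

```text
time_s: 2.1
eef_pos: [0.2714, -0.3643, 0.2313]
eef_rot: [180.0, -0.0, 18.1]
contact_force: [1.3, 0.2, -0.4]
finger_gap: 0.0125
grip_force: 0.0
time_s: 2.6
eef_pos: [0.3565, -0.1577, 0.2316]
eef_rot: [179.9, -0.0, 18.1]
contact_force: [0.9, -0.9, 0.2]
finger_gap: 0.0002
grip_force: 0.0
time_s: 3.1
eef_pos: [0.4416, 0.0493, 0.2317]
eef_rot: [180.0, -0.1, 18.1]
contact_force: [0.6, -1.0, 0.3]
finger_gap: -0.0002
grip_force: 0.0
time_s: 3.5
eef_pos: [0.4927, 0.1757, 0.2305]
eef_rot: [-179.9, 0.0, 18.3]
contact_force: [-0.4, -0.8, -0.1]
finger_gap: 0.0001
grip_force: 0.0
```

```bash
python3 -m inch '[[[0.12, 0.16, 0.8], [0, 0, 0]], [[0, 0, 0.8], [0, 0, 0]], [[0, 0, 0.3], [0, 0, 0]], [[0, 0, 0.2], [0, 0, 0]], [[-0.08, 0, 0.3], [0, 0, 0]]]'
python3 -m inch '[[[-0.08, 0, 0.3], [0, 0, 0]], [[-0.06, 0, 0.2], [0, 0, 0]], [[-0.06, 0, 0.2], [0, 0, 0]], [[-0.04, 0, 0.16], [0, 0, 0]], [[0, 0, 0], [0, 0, 0]]]'
```

```text
time_s: 4.0
eef_pos: [0.4984, 0.1645, 0.1131]
eef_rot: [180.0, -0.2, 18.1]
contact_force: [-0.5, -0.3, 2.3]
finger_gap: 0.0002
grip_force: 0.8
time_s: 4.5
eef_pos: [0.4845, 0.1604, 0.0673]
eef_rot: [180.0, 0.1, 18.1]
contact_force: [-0.6, -0.5, 0.3]
finger_gap: -0.0001
grip_force: 0.0
```

```bash
python3 -m inch '[[[0, 0, 0.12], [0, 0, 0]], [[0, 0, 0.12], [0, 0, 0]], [[0, 0, 0.08], [0, 0, 0]], [[0, 0, 0], [0, 0, 0]]]'
python3 - <<'E'
from h import *
cv2.imwrite('pics/d.png',cv2.resize(viewer.camera('scene')[170:320,220:400],None,fx=3,fy=3,interpolation=cv2.INTER_CUBIC))
E
```

```text
time_s: 4.9
eef_pos: [0.4869, 0.1609, 0.0556]
eef_rot: [180.0, -0.2, 18.1]
contact_force: [-9.2, -3.1, 22.8]
finger_gap: 0.0002
grip_force: 12.0
```

The fingertip stands at z 0.0556 with 23 N, and the shut face height is 0.056. I'll lift off and move above green.

Converted, -0.05 m is -1, 0.044 m is 0.88.

```bash
python3 -m inch '[[[0, 0, -0.8], [0, 0, 0]], [[0, 0, -1], [0, 0, 0]], [[-0.24, 0.86, -0.1], [0, 0, 0]], [[-0.25, 0.88, 0], [0, 0, 0]], [[-0.25, 0.88, 0], [0, 0, 0]]]' 0.05
python3 -m inch '[[[-0.25, 0.88, 0], [0, 0, 0]], [[-0.25, 0.88, 0], [0, 0, 0]], [[-0.25, 0.86, 0], [0, 0, 0]], [[0, 0, 0], [0, 0, -0.685]], [[0, 0, 0], [0, 0, -0.685]]]'
python3 -m inch '[[[0, 0, 0], [0, 0, -0.685]], [[0, 0, 0], [0, 0, -0.685]], [[0, 0, 0], [0, 0, 0]]]'
python3 - <<'E'
from h import *
o=env.observe(); p=o['eef_pos']; y=np.radians(o['eef_rot'][2]); d=np.array([.4975,-.111])-p[:2]
print(p,o['eef_rot'],'dx',np.cos(y)*d[0]+np.sin(y)*d[1],'dy',np.sin(y)*d[0]-np.cos(y)*d[1])
t=viewer.camera('top'); print(hexyaw('top',t,(.4967,-.1101),.096,.018,fill(grn),0))
s=viewer.camera('scene');a=cv2.resize(s[160:330,230:400],(400,400),interpolation=cv2.INTER_CUBIC);b=cv2.resize(t[200:300,200:300],(400,400),interpolation=cv2.INTER_CUBIC)
cv2.imwrite('pics/e.png',np.hstack([a,b]))
E
```

```text
time_s: 5.45
eef_pos: [0.4913, 0.0234, 0.1485]
eef_rot: [179.9, -0.1, 18.2]
contact_force: [0.9, 0.3, -0.4]
finger_gap: 0.0499
grip_force: 0.0
time_s: 5.95
eef_pos: [0.4957, -0.1135, 0.1475]
eef_rot: [180.0, -0.0, 31.9]
contact_force: [0.7, 1.9, -1.0]
finger_gap: 0.0501
grip_force: 0.0
time_s: 6.25
eef_pos: [0.4958, -0.1118, 0.1474]
eef_rot: [180.0, -0.0, 45.6]
contact_force: [0.1, 0.3, 0.3]
finger_gap: 0.0503
grip_force: 0.0
[ 0.4958336  -0.11178149  0.14744735] [ 1.79983353e+02 -2.24681693e-03  4.55906258e+01] dx 0.0017243826930827138 dy 0.0006435359609418167
(array([ 0.4963, -0.1094]), np.float64(0.0018), np.float64(45.6), np.float64(0.12), '2nd', np.float64(0.24))
```

View pics/e.png

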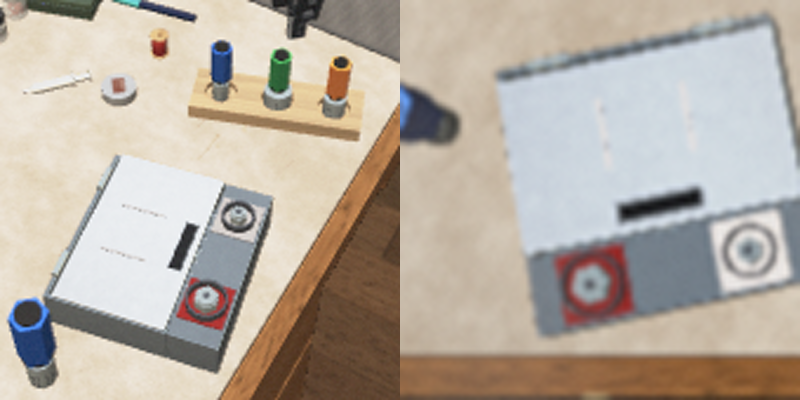

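The door is flat and shut (left crop (170,220)), and the tray is untouched. Now I'll grasp green.

Converted, 0.0005 m is 0.01, 0.03 m is 0.6.

```bash
python3 -m inch '[[[0.03, 0.01, 0.6], [0, 0, 0]], [[0, 0, 0.6], [0, 0, 0]], [[0, 0, 0.5], [0, 0, 0]], [[0, 0, 0.22], [0, 0, 0]], [[0, 0, 0], [0, 0, 0]]]'
python3 -m inch '[[[0, 0, 0], [0, 0, 0]], [[0, 0, 0], [0, 0, 0]], [[0, 0, 0], [0, 0, 0]], [[0, 0, 0], [0, 0, 0]], [[0, 0, 0], [0, 0, 0]]]' 0
python3 -m inch '[[[0, 0, -0.1], [0, 0, 0]], [[0, 0, -0.4], [0, 0, 0]], [[0, 0, -0.8], [0, 0, 0]], [[0, 0, -0.8], [0, 0, 0]], [[0, 0, 0], [0, 0, 0]]]'
```

```text
time_s: 6.85
eef_pos: [0.4957, -0.1103, 0.0496]
eef_rot: [-179.8, 0.1, 45.4]
contact_force: [0.6, 0.0, 0.3]
finger_gap: 0.0499
grip_force: 0.0
time_s: 7.35
eef_pos: [0.4984, -0.1113, 0.053]
eef_rot: [179.8, -0.1, 45.5]
contact_force: [-1.1, -0.1, 5.7]
finger_gap: 0.0236
grip_force: 59.4
time_s: 7.85
eef_pos: [0.5008, -0.1121, 0.1634]
eef_rot: [179.4, -0.3, 45.5]
contact_force: [1.0, -1.2, -0.5]
finger_gap: 0.0228
grip_force: 58.9
```

```bash
python3 -m inch '[[[0.3, -0.5, 0], [0, 0, 0]], [[0.44, -0.72, 0], [0, 0, 0]], [[0.44, -0.72, 0], [0, 0, 0]], [[0.44, -0.72, 0], [0, 0, 0]], [[0.44, -0.72, 0], [0, 0, 0]]]'
python3 -m inch '[[[0.44, -0.72, 0], [0, 0, 0]], [[0.44, -0.72, 0], [0, 0, 0]], [[0.3, -0.56, 0], [0, 0, 0]], [[0.14, -0.26, 0], [0, 0, -0.4]], [[0, 0, 0], [0, 0, 0]]]'
python3 - <<'E'
from h import *
import time
for i in range(3):
    t=viewer.camera('top');s=viewer.camera('scene'); o=env.observe(); print(o['eef_pos'],o['eef_rot'])
a=cv2.resize(s[220:310,270:370],(400,360),interpolation=cv2.INTER_CUBIC);b=cv2.resize(t[230:290,210:277],(400,360),interpolation=cv2.INTER_CUBIC)
cv2.imwrite('pics/f.png',np.hstack([a,b])); cv2.imwrite('pics/f_t.png',t);cv2.imwrite('pics/f_s.png',s)
E
```

```text
time_s: 8.35
eef_pos: [0.4478, 0.0824, 0.156]
eef_rot: [-180.0, 0.0, 45.5]
contact_force: [0.8, -0.5, -1.1]
finger_gap: 0.0233
grip_force: 59.1
time_s: 8.85
eef_pos: [0.4134, 0.209, 0.1559]
eef_rot: [-180.0, 0.0, 49.8]
contact_force: [0.7, 0.6, -1.5]
finger_gap: 0.0234
grip_force: 59.1
[0.41418675 0.20716862 0.15596435] [1.79995593e+02 4.09383328e-02 4.94754995e+01]
[0.41458095 0.20652765 0.15607172] [1.79993299e+02 2.88867993e-02 4.93826006e+01]
[0.41473208 0.20647891 0.1562048 ] [1.79996002e+02 1.23860402e-02 4.93739312e+01]
```

View pics/f.png

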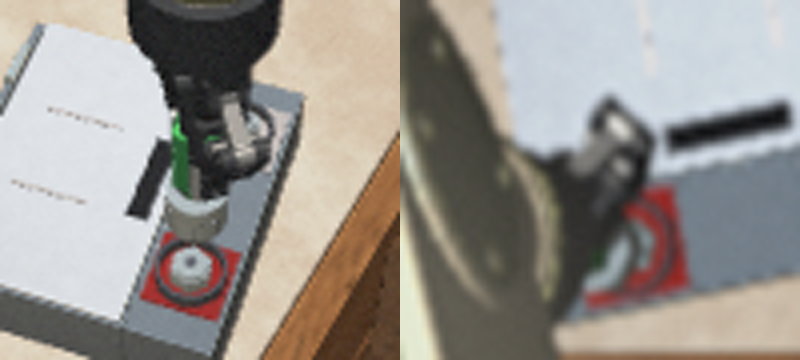

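```bash
python3 - <<'E'
from h import *
th=np.radians(np.arange(0,360,10))
cr=lambda c,z:np.c_[c[0]+.0175*np.cos(th),c[1]+.0175*np.sin(th),0*th+z]
f=cv2.imread('pics/f.png'); ov=cv2.resize(f,None,fx=1,fy=1)
for n,o,k,off,c in(('scene',(270,220),4.,0,(.4151,.2095)),('top',(210,230),400/67,400,(.416,.2075))):
    for z in(.114,.142):
        uv=(proj(n,cr(c,z))-o+.5)*[k,k if n=='scene' else 6]-.5+[off,0]
        cv2.polylines(ov,[uv.round().astype(int)],True,(0,255,255) if z<.12 else (255,0,255),1)
        print(n,z,uv.min(0).round(),uv.max(0).round())
cv2.imwrite('pics/g.png',ov)
E
```

```text
scene 0.114 [161. 195.] [223. 248.]
scene 0.142 [161. 167.] [224. 220.]
top 0.114 [558. 205.] [638. 288.]
top 0.142 [540. 204.] [623. 289.]
```

View pics/g.png

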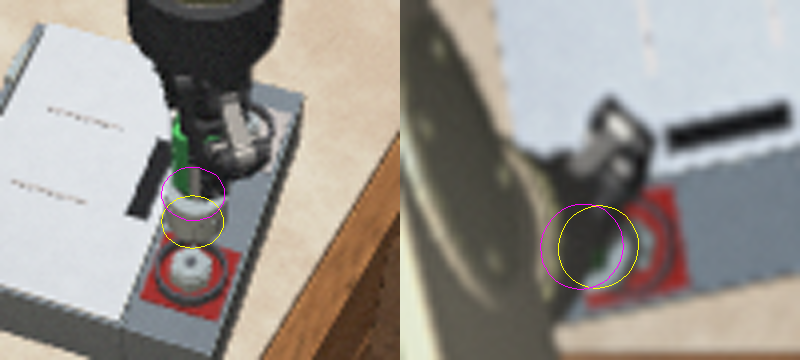

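The socket sits about 1–2 mm to the right of the predicted axis. The measured TCP shows the same offset, so I'll correct it and descend with force checks.

Converted, 0.01 m is 0.2, 0.0018 m is 0.036.

```bash
python3 -m inch '[[[0.036, 0, 0.3], [0, 0, 0]], [[0, 0, 0.3], [0, 0, 0]], [[0, 0, 0.2], [0, 0, 0]], [[0, 0, 0.08], [0, 0, 0]], [[0, 0, 0], [0, 0, 0]]]'
python3 -m inch '[[[0, 0, 0.06], [0, 0, 0]], [[0, 0, 0.06], [0, 0, 0]], [[0, 0, 0.04], [0, 0, 0]], [[0, 0, 0.04], [0, 0, 0]], [[0, 0, 0], [0, 0, 0]]]'
```

```text
time_s: 9.65
eef_pos: [0.4153, 0.2083, 0.1118]
eef_rot: [-180.0, 0.1, 49.5]
contact_force: [0.3, 0.6, -0.3]
finger_gap: 0.0231
grip_force: 59.1
time_s: 10.15
eef_pos: [0.4154, 0.2086, 0.102]
eef_rot: [-180.0, 0.0, 49.5]
contact_force: [0.2, -0.0, -1.4]
finger_gap: 0.0235
grip_force: 59.1
```

```bash
python3 -m inch '[[[0, 0, 0.06], [0, 0, 0]], [[0, 0, 0.06], [0, 0, 0]], [[0, 0, 0.04], [0, 0, 0]], [[0, 0, 0.04], [0, 0, 0]], [[0, 0, 0], [0, 0, 0]]]'
```

```text
time_s: 10.65
eef_pos: [0.416, 0.2089, 0.0949]
eef_rot: [180.0, -0.0, 49.5]
contact_force: [-11.9, -5.4, 25.5]
finger_gap: 0.0234
grip_force: 62.3
```

Converted, -0.0003 m is -0.006, 0.001 m is 0.02.

```bash
python3 -m inch '[[[-0.016, -0.006, 0], [0, 0, 0]], [[0, 0, 0.02], [0, 0, 0]], [[0, 0, 0], [0, 0, 0]], [[0, 0, 0], [0, 0, 0]]]'
python3 - <<'E'
from h import *
for i in range(4):
    s=viewer.camera('scene'); o=env.observe(); print(o['eef_pos'].round(4),o['contact_force'].round(1),o['eef_rot'].round(1))
t=viewer.camera('top')
a=cv2.resize(s[220:310,270:370],(400,360),interpolation=cv2.INTER_CUBIC);b=cv2.resize(t[230:290,210:277],(400,360),interpolation=cv2.INTER_CUBIC)
cv2.imwrite('pics/k.png',np.hstack([a,b]))
E
```

```text
time_s: 11.05
eef_pos: [0.4159, 0.2089, 0.0949]
eef_rot: [180.0, -0.1, 49.5]
contact_force: [-12.9, -5.3, 30.7]
finger_gap: 0.0231
grip_force: 63.2
[0.4158 0.2089 0.0948] [-12.8  -6.2  31.4] [ 1.80e+02 -1.00e-01  4.95e+01]
[0.4159 0.2089 0.0949] [-13.8  -4.9  30.4] [ 1.80e+02 -1.00e-01  4.95e+01]
[0.4159 0.2089 0.0949] [-13.6  -3.9  30.5] [ 1.799e+02 -1.000e-01  4.950e+01]
[0.4159 0.2089 0.0948] [-13.   -4.9  31.3] [ 1.80e+02 -1.00e-01  4.95e+01]
```

View pics/k.png

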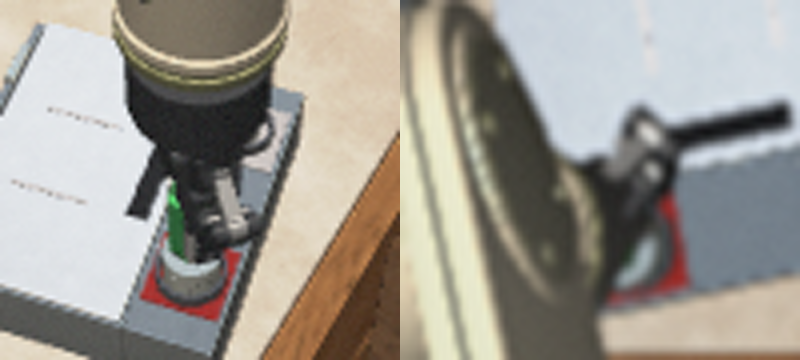

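Green sits in the collar with its mouth down to the plate. The TCP is at 0.0949 against the expected 0.095, and pressing harder moves it no further. It passed both blocking heights freely. Blue and orange have not moved from their wells, so I'll hand in.

```bash
python3 -c "
from cell import env
print(env.close_job())"
```

```text
the job is handed in; nothing more can be done
None
```

The door is pressed flat shut, and the green driver fits: it is gripped, upright and pushed fully home on the red-seat nut; I tried green first, so blue and orange were never moved from their wells, and the job is handed in (no verdict was returned).

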